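# Tip a carton of slides into its bay and push it home

## Task

A carton of microscope slides stands on end in front of the empty bay of the low dock. Push it over, high up, with your fingertips so that it falls away from you and lies flat in the bay between the rails, then push it along the bay until it is fully home against the end stop. Do not grasp or lift it at any time, and leave the carton in the other bay and the things around the dock where they are.

Things in the scene. Friction and masses are not known exactly. Their poses are not given: they have to be found in the camera images.
- dock: fixed plywood plate 190 x 134 mm, 4 mm thick, with two parallel bays between aluminium rails. Origin: on the worktop under the middle of the mouth (white line) of the EMPTY right-hand bay; x points along the bay from mouth to end stop, y left to the occupied bay (its centre line is at y = +62 mm), z up. Before the mouth the plate is bare to x = -93 mm.
- bay_mouth (a point): middle of the empty bay's mouth, on top of the plate. The bay is 50 mm wide (25 mm each side of this); its rails are 12 mm wide, with round noses that reach 6 mm before the mouth, and rise 10 mm above the plate.
- bay_stop (a point): foot of the end stop's near face, mid-width of the empty bay, on top of the plate, 85 mm in from the mouth. The stop rises 16 mm above the plate.
- carton: the carton to tip over: 84 mm tall, 29 mm deep, 32 mm wide as it stands on end, 140 to 280 g; its front face 15 to 35 mm before the mouth, up to 3 mm off the bay's centre line, turned up to 0.05 rad. Origin: centre of its front face (towards the bay), which is its underside once tipped. Own y: up while standing, to the end stop when lying; own z: out of the bay while standing, up when lying.
- carton_foot (a point): centre of the 32 x 29 mm end on which the carton stands, flat on the plate; once it lies, the middle of its near end. Pushed near its top, the carton tips about the front lower edge of this end, and beyond about 20 degrees of lean falls by itself; pushed low it slides.
- carton_top (a point): centre of the carton's other end, 84 mm from the foot: at the top while it stands; once it lies, the middle of its far end, the one that goes against the end stop
- stored_carton: second carton of the same kind and size, already lying in the left bay of the dock; bystander, leave where it is. Origin: centre of its underside
- vial: small capped glass vial, 26 mm across, 55 mm tall, standing to the right of the dock; bystander. Origin: centre of its underside
- cup: grey weighing cup, 58 mm across, 52 mm tall, standing to the right of the dock; bystander. Origin: centre of its underside
- dish: round petri dish, 59 mm across, 13 mm high, to the left of the dock; bystander. Origin: centre of its underside
- beaker: glass beaker, 53 mm across, 70 mm tall, to the left of the dock; bystander. Origin: centre of its underside
Mind the look-alikes: they are no part of the job. Leave any yellow look-alike of the carton alone.

How it is judged:
By the outcome, as a careful person would: the job done as asked, in the order asked, and still so for the second after the job is handed in, with the robot touching nothing.
It also fails if it takes over 40 s, if anything falls off the work surface, if the arm or the gripper's body presses on something with over 40 N, if the wrist force passes 120 N, or if a joint passes its speed limit or range.

## Robot

A 6-joint arm with a two-finger parallel gripper is mounted at the origin on a cart in front of the work surface, level with it; the furniture and walls round the work are solid. World frame = base frame: x ahead of the robot, y to its left, z up, the work surface at z = 0. Lengths are in m, angles in rad, forces in N, time in s.
With the tool pointing down it reaches from about 0.325 to 0.85 m from the base axis. Payload 4.4 kg.
Tool frame: the origin (TCP) lies on the mounting face of the last link; the fingertips stand 199 mm ahead of it and the grasp point (between the pads) lies 180 mm ahead of it; z points along the fingers, y is the direction in which the jaws open and shut (so a half turn about z gives the same grasp; the last joint's range is limited). The gripper opens to 94 mm and grips with 3 to 60 N. Pads are 16 mm wide; open, the fingers measure 119 mm over their backs; the gripper's body (75 mm by 177 mm) begins 78 mm behind the grasp point.
Start: joints at [-1.256, 0.207, 1.542, -0, 1.393, -0.15], TCP at [0.258, -0.514, 0.405] pointing down, gripper open.
Joint ranges: [-2.73, 2.73], [-0.86, 2.22], [0.23, 2.46], [-1.11, 4.25], [0.08, 2.63], [-2.82, 2.82]. Speed limits (rad/s): [2.79, 2.79, 3.14, 3.14, 3.14, 3.14].

## Interface

Orientations are given as a 3x3 rotation matrix whose columns are the frame's x, y, z axes.
In Python, from plant import bot, get_image, camera_info gives the robot as it stands. The module is installed in compiled form; this text tells all that it offers.
- The arm moves only by the tool move_arm, never from a script. Its argument "series" is a list of rows, each a list of 7 numbers: the shift along the world's x, y, z in mm, then the turn, a rotation vector about the world's x, y, z in rad, then the opening, from 0 (shut) to 1 (fully open). In form: [[x, y, z, rx, ry, rz, jaw], ...]. A call has 1 to 12 rows; each row shifts and turns the commanded pose from where the row before left it; what a row does not reach is not made up. A row lasts 1/8 s, in which the tool goes at most 62.5 mm and 10.7 degrees, less where a joint would pass 70% of its speed; a pose out of reach is approached as far as the arm can. A call is refused whole if a number of a shift passes 62.5 or a number of a turn 0.188, either way. A call with a gripper value outside its range is refused whole. The fingers move at their own pace and stop on an object; the grip force is fixed at half the most. Time passes only in rows, so rows that do not move let the fingers close. It gives the time, the measured TCP pose, the force and the opening at its end, in the units of the state.
- bot.get_state(): the state, without advancing time (a new reading comes with each control period).
- get_image(name): name is "scene" or "top" or "wrist"; returns (picture, depth): 384x512x3 uint8, red, green, blue; 384x512 float32, m along the optical axis (not along the pixel's ray), 0 where there is no reading.
- camera_info(name): a dict with "fx", "fy", "cx", "cy" (pixels), "R" (3x3) and "t" (3): a world point X has camera coordinates R X + t. Camera axes: x right, y down, z forward; pixel columns grow to the right and rows downward; lengths in m; the calibration is good to about 2 mm. The wrist camera is an equidistant fisheye: a pixel r from the principal point sees the ray r / f radians off the axis. A picture is of the moment at which its call begins: read the wrist's pose just before it. camera_info takes no time and is no camera call; for the wrist camera it gives the pose at the moment of the call.
- bot.job_done(): hands the job in, once; it reports no verdict.
The state is a dict: "time_s": time; "q": joint angles; "joint_velocities": joint speeds; "joint_torque": joint torques, N m; "tool_pos": TCP position; "ee_rot": TCP orientation; "ft_force": force on the tool from outside, world axes, zero at the start; "moment": the same for the moment, N m; "width": finger opening in m.
Only numpy, scipy, OpenCV 4.12 (cv2) and the standard library are available. Lean on these libraries where they do the work, as an engineer would, in place of code of your own. Each camera call takes 0.05 s, during which the arm holds its last target.

## Working session

There is one attempt and no reset: what is moved stays moved. The work goes in short steps, Python scripts to look and compute and a tool call to move; the robot and the scene stay as the last step left them, time stands still between calls to the robot, and variables do not carry over. Pictures are saved under pics/ and viewed, and the job is handed in when it is done.

Besides the shell and the picture viewer there is one more tool, called after "Emit:" by a JSON object that holds its "op" and its "data". move_arm: Moves the arm, as the interface text tells. Its arguments: {"type":"object","properties":{"series":{"type":"array","items":{"type":"array","items":{"type":"number"}}}},"required":["series"]}

```bash
mkdir -p pics; cat > h.py <<'E'
import numpy as np, cv2
from plant import bot, get_image, camera_info
def snap(n,tag):
    ci=camera_info(n); im,d=get_image(n)
    cv2.imwrite(f'pics/{tag}.png',im[:,:,::-1]); np.savez(f'pics/{tag}.npz',im=im,d=d,**{k:np.array(v) for k,v in ci.items()})
    return im,d,ci
def load(tag):
    z=np.load(f'pics/{tag}.npz'); return z['im'],z['d'],z
def ray(ci,u,v):
    dc=np.array([(u-ci['cx'])/ci['fx'],(v-ci['cy'])/ci['fy'],1.]); R=np.array(ci['R']);return -R.T@np.array(ci['t']),R.T@dc
def onz(ci,u,v,z):
    o,d=ray(ci,u,v); return o+d*(z-o[2])/d[2]
def cloud(d,ci):
    v,u=np.mgrid[:d.shape[0],:d.shape[1]]
    P=np.stack([(u-ci['cx'])/ci['fx']*d,(v-ci['cy'])/ci['fy']*d,d],-1)
    return (P-np.array(ci['t']))@np.array(ci['R'])
E
python3 - <<'E'
from h import *
for n in('scene','top'):
    im,d,ci=snap(n,n+'0'); print(n,{k:np.round(v,3).tolist() for k,v in ci.items()})
print(bot.get_state())
E
```

```text
scene {'fx': 462.664, 'fy': 462.664, 'cx': 258.819, 'cy': 189.832, 'R': [[-0.82, -0.573, -0.007], [-0.247, 0.365, -0.898], [0.517, -0.734, -0.44]], 't': [0.574, 0.116, 0.893]}
top {'fx': 470.566, 'fy': 470.566, 'cx': 253.235, 'cy': 189.263, 'R': [[0.018, -1.0, 0.013], [-0.985, -0.02, -0.171], [0.171, -0.01, -0.985]], 't': [0.204, 0.564, 1.008]}
{'time_s': 0.1, 'q': array([-1.25549744e+00,  2.07341944e-01,  1.54275499e+00,  2.41619633e-05,
        1.39349937e+00, -1.50463812e-01]), 'joint_velocities': array([ 1.31612770e-03, -1.77353005e-03, -4.24867016e-03,  4.47376967e-05,
        1.75412578e-03,  8.33095817e-07]), 'joint_torque': array([-9.15864912e-04, -3.71870685e+01, -2.82293326e+01,  6.98864227e-02,
        3.11768451e-02, -4.92786535e-05]), 'tool_pos': array([ 0.25814969, -0.51344777,  0.40362906]), 'ee_rot': array([[ 8.93481317e-01,  4.49099965e-01, -5.98723157e-04],
       [ 4.49100247e-01, -8.93479329e-01,  1.91225517e-03],
       [ 3.23846965e-04, -1.97745099e-03, -9.99997992e-01]]), 'ft_force': array([0.32248818, 0.00941358, 0.39436684]), 'moment': array([ 0.0181931 , -0.01153628,  0.01921748]), 'width': 0.09398534172850773}
```

View pics/scene0.png

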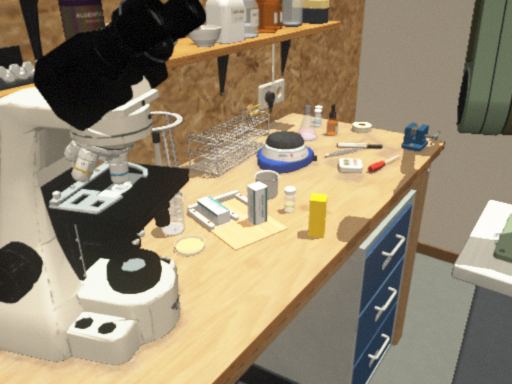

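View pics/top0.png

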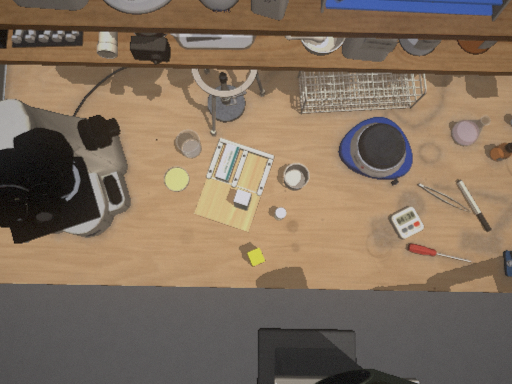

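Scene view: the white/grey carton stands at about (257,203) on the dock's bare plate, with the stored one lying at (213,210). The yellow look-alike is at (317,215). In the top view they are at (243,199), (227,160) and (256,257). The carton on the plate before the empty bay fits the description, and the enlarged crop will confirm it.

```bash
python3 - <<'E'
from h import *
im,d,ci=load('top0'); c=im[120:270,150:320][:,:,::-1]; a=cv2.resize(c,None,fx=4,fy=4,interpolation=cv2.INTER_CUBIC); cv2.imwrite('pics/c_top.png',a)
im2,d2,ci2=load('scene0'); c=im2[150:270,150:340][:,:,::-1]; cv2.imwrite('pics/c_scene.png',cv2.resize(c,None,fx=4,fy=4,interpolation=cv2.INTER_CUBIC))
P=cloud(d,ci); 
for (u,v) in [(243,192),(235,210),(227,160),(190,145),(280,213),(256,254),(293,175),(177,179),(250,165)]: print((u,v),P[v,u].round(4))
m=(P[...,2]>.075)&(P[...,2]<.1)&(abs(P[...,0]-P[192,243,0])<.06)&(abs(P[...,1]-P[192,243,1])<.06)
vs,us=np.nonzero(m);print(us.min(),us.max(),vs.min(),vs.max(),P[m].mean(0))
print(cv2.minAreaRect(P[m][:,:2].astype(np.float32)))
E
```

```text
(243, 192) [0.5463 0.2369 0.0885]
(235, 210) [0.5177 0.2554 0.0049]
(227, 160) [0.6288 0.2757 0.0354]
(190, 145) [ 0.6726  0.3667 -0.0025]
(280, 213) [0.5064 0.1547 0.0566]
(256, 254) [0.4148 0.2066 0.0856]
(293, 175) [0.6037 0.1211 0.0021]
(177, 179) [0.5872 0.392  0.0091]
(250, 165) [0.6247 0.2228 0.0066]
234 251 189 206 [0.53429931 0.2384996  0.08796289]
((0.5350345969200134, 0.2386971414089203), (0.032188113778829575, 0.029221346601843834), 73.15726470947266)
```

View pics/c_top.png

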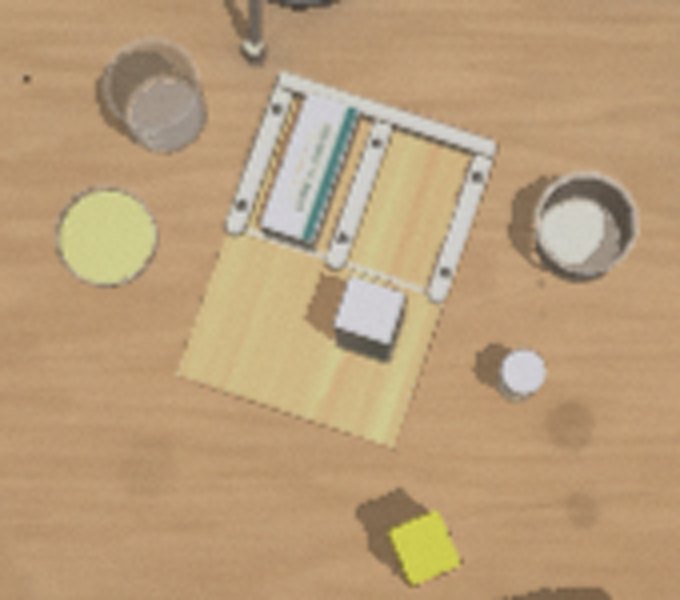

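View pics/c_scene.png

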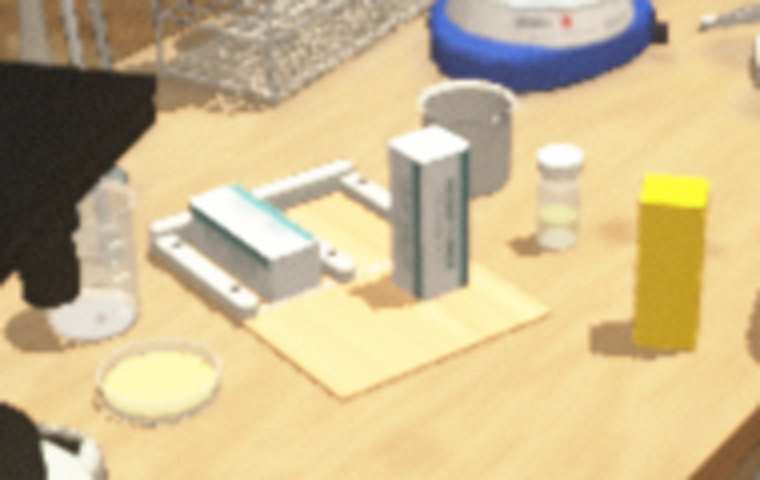

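```bash
cat >> h.py <<'E'
def cp(ci,x,y,z,s=4,o=(150,120)):
    return onz(ci,(x+.5)/s-.5+o[0],(y+.5)/s-.5+o[1],z)
E
python3 - <<'E'
from h import *
im,d,ci=load('top0'); P=cloud(d,ci)
A=cp(ci,178,376,.004);B=cp(ci,395,446,.004);print('near corners',A,B,np.linalg.norm(A-B))
f=A-B; print('heading',np.arctan2(-f[0],f[1]))
nr=cp(ci,436,300,.014);nm=cp(ci,334,268,.014);nl=cp(ci,234,232,.014)
er=cp(ci,489,157,.014);em=cp(ci,386,122,.014)
for a,b in((nr,er),(nm,em)): v=b-a; print('rail',a,b,np.arctan2(v[1],v[0]))
print('noses',nl,np.linalg.norm(nr-nm),np.linalg.norm(nl-nm)); v=nl-nr; print('hd',np.arctan2(-v[0],v[1]))
# rail mask via depth height & color
S=im.astype(int); 
reg=np.zeros(d.shape,bool);reg[130:200,200:280]=1
m=reg&(S.min(-1)>175)
print(m.sum())
m=(P[...,2]>.075)&(P[...,2]<.1)&(abs(P[...,0]-.535)<.05)&(abs(P[...,1]-.239)<.05)
g=S.min(-1)
# top face colour mask corners, cast at z=.088
reg[:]=0;reg[180:212,228:258]=1
mm=(reg&(g>150)&(S.max(-1)-g<40)).astype(np.uint8)
cs=max(cv2.findContours(mm,0,2)[0],key=cv2.contourArea)
r=cv2.minAreaRect(cs);print(r)
bx=cv2.boxPoints(r);print([onz(ci,u,v,.088).round(4).tolist() for u,v in bx], onz(ci,*r[0],.088))
# scene view check of top face center
im2,d2,c2=load('scene0')
t=cp(c2,430,144,.088,o=(150,150));print('scene top centre',t)
for p in ((391,144),(431,126),(468,144),(428,165)): print(cp(c2,*p,.088,o=(150,150)).round(4))
# base corners
for p in ((418,298),(467,286),(394,287)): print('foot',cp(c2,*p,.004,o=(150,150)).round(4))
# mouth line / plate corners scene
for p in ((345,398),(548,312),(244,318)): print('plate',cp(c2,*p,.004,o=(150,150)).round(4))
E
```

```text
near corners [0.50755809 0.34961764 0.004     ] [0.46953953 0.2235256  0.004     ] 0.13169894639956034
heading -0.2928455665833368
rail [0.55338009 0.20153458 0.014     ] [0.63875814 0.1718687  0.014     ] -0.33441469827123665
rail [0.57094727 0.26084804 0.014     ] [0.65855798 0.23255503 0.014     ] -0.3123677435620751
noses [0.59097929 0.31934806 0.014     ] 0.061860263465483775 0.061834728684938035
hd -0.3089242346293871
1046
((241.84999084472656, 196.95001220703125), (14.23024845123291, 13.28156566619873), 18.43494987487793)
[[0.5264, 0.2579, 0.088], [0.554, 0.2495, 0.088], [0.5448, 0.2203, 0.088], [0.5173, 0.2287, 0.088]] [0.53559152 0.23910195 0.088     ]
scene top centre [0.53649322 0.23876261 0.088     ]
[0.5532 0.2501 0.088 ]
[0.5487 0.2205 0.088 ]
[0.5202 0.2278 0.088 ]
[0.5232 0.2594 0.088 ]
foot [0.5345 0.2539 0.004 ]
foot [0.5202 0.2288 0.004 ]
foot [0.5519 0.2517 0.004 ]
plate [0.5083 0.3516 0.004 ]
plate [0.4699 0.2275 0.004 ]
plate [0.5976 0.3217 0.004 ]
```

The crop confirms it: the white and teal carton stands at (243,199) before the empty bay, so it is the target. The two views agree on its top centre within 1 mm, at (0.536, 0.239, 0.088). The bay heading is about -0.31 rad, the mouth is at about (0.568, 0.229), and the front face is about 19 mm before it. Next I move behind the carton, high, with the jaws shut.

Emit:
{"op": "move_arm", "data": {"series": [[16, 55, 0, 0, 0, -0.0555, 0], [16, 55, 0, 0, 0, -0.0555, 0], [16, 55, 0, 0, 0, -0.0555, 0], [16, 55, 0, 0, 0, -0.0555, 0], [16, 55, 0, 0, 0, -0.0555, 0], [16, 55, 0, 0, 0, -0.0555, 0], [16, 55, 0, 0, 0, -0.0555, 0], [16, 55, 0, 0, 0, -0.0555, 0], [16, 55, 0, 0, 0, -0.0555, 0], [16, 55, 0, 0, 0, -0.0555, 0], [16, 55, 0, 0, 0, -0.0555, 0], [16, 55, 0, 0, 0, -0.0555, 0]]}}

```text
time_s: 1.6
tool_pos: [0.4502, 0.1482, 0.4044]
ee_rot: [[0.98, -0.2, -0.0], [-0.2, -0.98, -0.0], [0.0, 0.0, -1.0]]
ft_force: [-0.4, -1.1, 0.4]
width: 0.0004
```

Emit:
{"op": "move_arm", "data": {"series": [[15, 50, 0, 0, 0, -0.055, 0], [18, 52, 0, 0, 0, -0.05, 0], [0, 5, 0, 0, 0, 0, 0], [0, 0, -40, 0, 0, 0, 0], [0, 0, -40, 0, 0, 0, 0], [0, 0, 0, 0, 0, 0, 0]]}}

```text
time_s: 2.35
tool_pos: [0.4812, 0.2517, 0.3209]
ee_rot: [[0.954, -0.301, -0.009], [-0.301, -0.954, -0.003], [-0.008, 0.006, -1.0]]
ft_force: [-0.1, -0.2, 0.2]
width: 0.0006
```

```bash
python3 - <<'E'
from h import *
for n in('scene','top','wrist'): im,d,ci=snap(n,n+'1')
s=bot.get_state();print(s['tool_pos'],s['ee_rot'][:,0],s['q'],s['time_s'])
a=cv2.imread('pics/scene1.png')[120:270,150:340];b=cv2.imread('pics/top1.png')[120:270,150:340]
cv2.imwrite('pics/c1.png',cv2.resize(np.hstack([a,b]),None,fx=2,fy=2,interpolation=cv2.INTER_CUBIC))
E
```

```text
[0.48387393 0.25289048 0.32639036] [ 0.95360778 -0.3010441   0.00215754] [ 3.23081428e-01  2.22472732e-01  1.69319427e+00 -1.40447083e-04
  1.22335377e+00  2.19971198e+00] 2.5
```

View pics/c1.png

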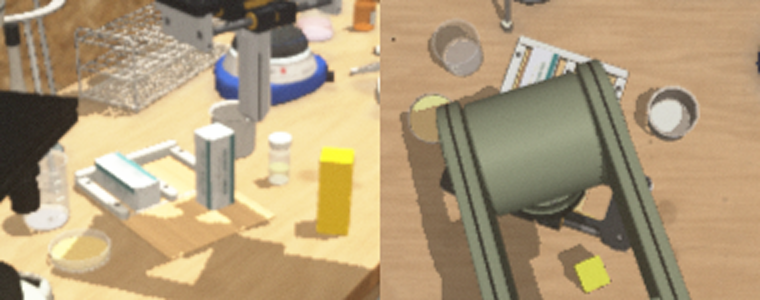

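View pics/wrist1.png

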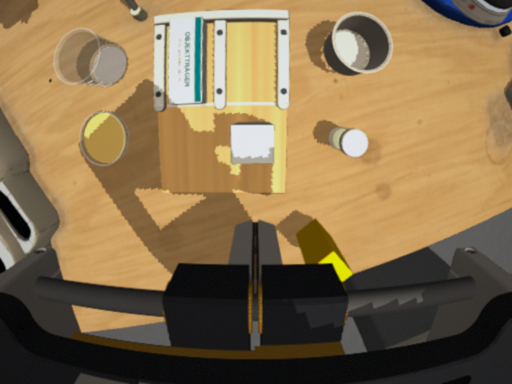

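The wrist view shows the carton top at about (252,140), the bay between the rails at columns 220 and 283, the mouth line at row 103, and the shut fingertips near column 255, in line with the carton.

```bash
cat >> h.py <<'E'
def wz(ci,u,v,z):
    x,y=u-ci['cx'],v-ci['cy']; r=np.hypot(x,y)/ci['fx']; k=np.sin(r)/np.hypot(x,y)
    d=np.array(ci['R']).T@np.array([x*k,y*k,np.cos(r)]); o=-np.array(ci['R']).T@np.array(ci['t'])
    return o+d*(z-o[2])/d[2]
b=np.array([np.cos(.31),-np.sin(.31)]); l=np.array([np.sin(.31),np.cos(.31)])
E
python3 - <<'E'
from h import *
im,d,ci=load('wrist1'); print(ci['fx'],ci['fy'])
c=im[0:200,140:310][:,:,::-1]; cv2.imwrite('pics/c_w1.png',cv2.resize(c,None,fx=3,fy=3,interpolation=cv2.INTER_CUBIC))
q=lambda n,p,z: print(n,wz(ci,*p,z).round(4), 'bay',(wz(ci,*p,z)[:2]-[.5679,.2294])@np.c_[b,l])
q('noseR',(284,108),.014);q('noseM',(220,108),.014);q('endR',(284,20),.014);q('endM',(220,20),.014)
q('mouth',(228,103),.004);q('mouth',(276,103),.004)
S=im.astype(int);reg=np.zeros(d.shape,bool);reg[115:170,222:285]=1
mm=(reg&(S.min(-1)>185)).astype(np.uint8);cs=max(cv2.findContours(mm,0,2)[0],key=cv2.contourArea);r=cv2.minAreaRect(cs);print(r)
for p in cv2.boxPoints(r): q('top',p,.088)
q('topc',r[0],.088)
E
```

```text
297.3186396354542 297.3186396354542
noseR [0.5541 0.2005 0.014 ] bay [-0.00430183 -0.03175671]
noseM [0.5729 0.2596 0.014 ] bay [-0.00443124  0.03033211]
endR [0.6396 0.1732 0.014 ] bay [ 0.08538513 -0.03162176]
endM [0.6587 0.2328 0.014 ] bay [0.08538597 0.03094657]
mouth [0.5757 0.2515 0.004 ] bay [0.00073871 0.02340316]
mouth [0.5612 0.2057 0.004 ] bay [ 0.00083374 -0.02462828]
((252.0, 141.0), (32.0, 42.0), 90.0)
top [0.5544 0.2482 0.088 ] bay [-0.01857816  0.01375517]
top [0.5452 0.2191 0.088 ] bay [-0.01850316 -0.01673358]
top [0.5226 0.226  0.088 ] bay [-0.04212    -0.01703835]
top [0.5319 0.2556 0.088 ] bay [-0.04221769  0.01394235]
topc [0.5385 0.2372 0.088 ] bay [-0.0303597  -0.00153101]
```

View pics/c_w1.png

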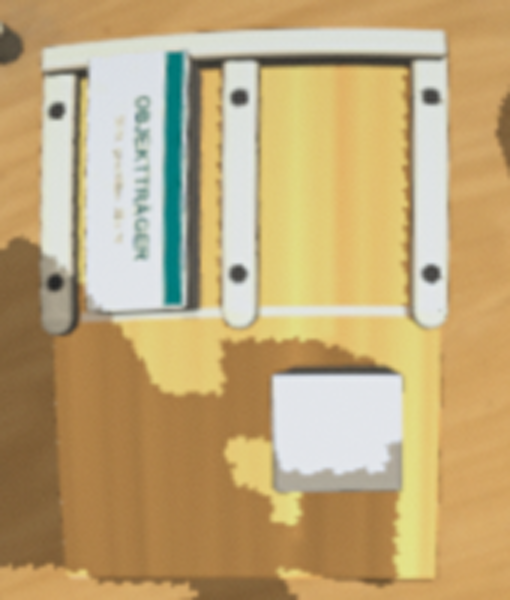

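Wrist view as third check: mouth and heading agree within 1 mm. The carton is about 1 mm right of the bay centre and square to it. Now I lower to a push height of about 76 mm above the plate and approach.

Emit:
{"op": "move_arm", "data": {"series": [[0.5, 1.6, -23, 0, 0, 0, 0], [0, 0, -23, 0, 0, 0, 0], [0, 0, 0, 0, 0, 0, 0], [9.5, -3, 0, 0, 0, 0, 0], [9.5, -3, 0, 0, 0, 0, 0], [4.8, -1.5, 0, 0, 0, 0, 0], [0, 0, 0, 0, 0, 0, 0]]}}

```text
time_s: 3.38
tool_pos: [0.5082, 0.2471, 0.2791]
ee_rot: [[0.954, -0.301, 0.001], [-0.301, -0.954, 0.0], [0.001, -0.001, -1.0]]
ft_force: [-0.2, -0.5, 0.2]
width: 0.0008
```

```bash
python3 - <<'E'
from h import *
for n in('scene','wrist'): im,d,ci=snap(n,n+'2')
s=bot.get_state();print(s['tool_pos'],(s['tool_pos'][:2]-[.5679,.2294])@np.c_[b,l],s['ee_rot'][:,0],s['ft_force'])
a=cv2.imread('pics/scene2.png')[120:270,150:340];b_=cv2.imread('pics/wrist2.png')[50:200,160:350]
cv2.imwrite('pics/c2.png',cv2.resize(np.hstack([a,b_]),None,fx=2,fy=2,interpolation=cv2.INTER_CUBIC))
E
```

```text
[0.50752364 0.24727835 0.27859625] [-0.06295238 -0.00139218] [ 9.53737240e-01 -3.00641224e-01 -3.62739503e-04] [-0.82115628 -0.2316799  -0.76828484]
```

View pics/c2.png

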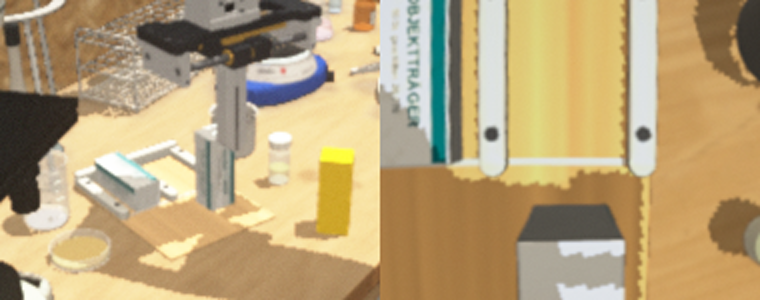

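The shut fingertips sit just behind the top of the carton, centred on it, and it has not been touched. Now the high push.

Emit:
{"op": "move_arm", "data": {"series": [[4.8, -1.5, 0, 0, 0, 0, 0], [4.8, -1.5, 0, 0, 0, 0, 0], [4.8, -1.5, 0, 0, 0, 0, 0], [4.8, -1.5, 0, 0, 0, 0, 0]]}}

```text
time_s: 3.98
tool_pos: [0.5271, 0.2412, 0.2787]
ee_rot: [[0.954, -0.301, 0.0], [-0.301, -0.954, 0.0], [0.0, -0.0, -1.0]]
ft_force: [0.0, -0.0, -0.5]
width: 0.0005
```

```bash
python3 - <<'E'
from h import *
for n in('scene','wrist'): im,d,ci=snap(n,n+'3')
s=bot.get_state();print(s['tool_pos'],(s['tool_pos'][:2]-[.5679,.2294])@np.c_[b,l],s['ft_force'])
a=cv2.imread('pics/scene3.png')[120:270,150:340];b_=cv2.imread('pics/wrist3.png')[50:200,160:350]
cv2.imwrite('pics/c3.png',cv2.resize(np.hstack([a,b_]),None,fx=2,fy=2,interpolation=cv2.INTER_CUBIC))
E
```

```text
[0.52738911 0.24112496 0.27870224] [-0.04215668 -0.00119212] [ 0.72383483 -0.32387614  0.35502193]
```

View pics/c3.png

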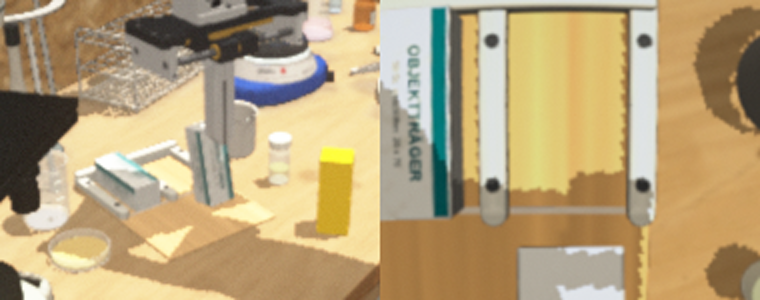

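It is tipping forward cleanly and in line with the bay. I keep pushing.

Emit:
{"op": "move_arm", "data": {"series": [[4.8, -1.5, 0, 0, 0, 0, 0], [4.8, -1.5, 0, 0, 0, 0, 0], [4.8, -1.5, 0, 0, 0, 0, 0], [2, -0.6, 0, 0, 0, 0, 0], [0, 0, 0, 0, 0, 0, 0], [0, 0, 0, 0, 0, 0, 0]]}}

```text
time_s: 4.82
tool_pos: [0.5431, 0.2363, 0.2786]
ee_rot: [[0.954, -0.3, -0.0], [-0.3, -0.954, 0.0], [-0.0, 0.0, -1.0]]
ft_force: [-0.1, 0.1, -0.3]
width: 0.0006
```

```bash
python3 - <<'E'
from h import *
for n in('scene','wrist'): im,d,ci=snap(n,n+'4')
s=bot.get_state();print(s['tool_pos'],(s['tool_pos'][:2]-[.5679,.2294])@np.c_[b,l],s['ft_force'])
a=cv2.imread('pics/scene4.png')[120:270,150:340];b_=cv2.imread('pics/wrist4.png')[50:200,160:350]
cv2.imwrite('pics/c4.png',cv2.resize(np.hstack([a,b_]),None,fx=2,fy=2,interpolation=cv2.INTER_CUBIC))
E
```

```text
[0.54299516 0.23630152 0.27860751] [-0.02582308 -0.00102489] [0.57088262 0.72722588 0.42585182]
```

View pics/c4.png

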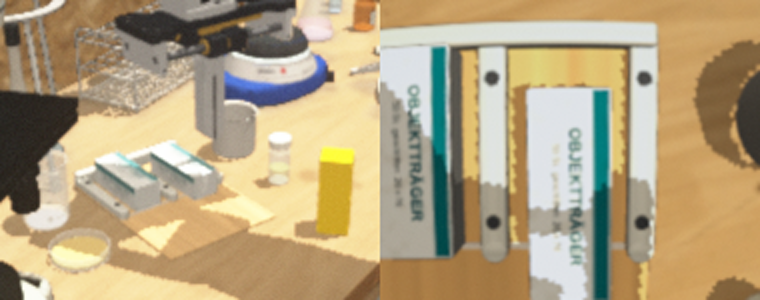

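The carton fell flat between the rails, just short of the stop and nearly straight. I back off behind its near end and measure.

Emit:
{"op": "move_arm", "data": {"series": [[-14, 4.5, 0, 0, 0, 0, 0], [-14, 4.5, 0, 0, 0, 0, 0], [-14, 4.5, 0, 0, 0, 0, 0], [0, 0, 0, 0, 0, 0, 0]]}}

```text
time_s: 5.42
tool_pos: [0.4996, 0.2503, 0.2785]
ee_rot: [[0.954, -0.299, -0.001], [-0.299, -0.954, -0.0], [-0.001, 0.0, -1.0]]
ft_force: [0.3, -0.3, 0.6]
width: 0.0004
```

```bash
python3 - <<'E'
from h import *
for n in('scene','wrist'): im,d,ci=snap(n,n+'5')
s=bot.get_state();print(s['tool_pos'],(s['tool_pos'][:2]-[.5679,.2294])@np.c_[b,l],s['ft_force'])
cv2.imwrite('pics/c5.png',cv2.resize(cv2.imread('pics/wrist5.png')[50:240,150:350],None,fx=3,fy=3,interpolation=cv2.INTER_CUBIC))
cv2.imwrite('pics/c5s.png',cv2.resize(cv2.imread('pics/scene5.png')[170:260,170:300],None,fx=5,fy=5,interpolation=cv2.INTER_CUBIC))
E
```

```text
[0.50095074 0.24998279 0.2789065 ] [-0.07003698 -0.00082177] [ 0.61925207  0.25493371 -0.17149124]
```

View pics/c5.png

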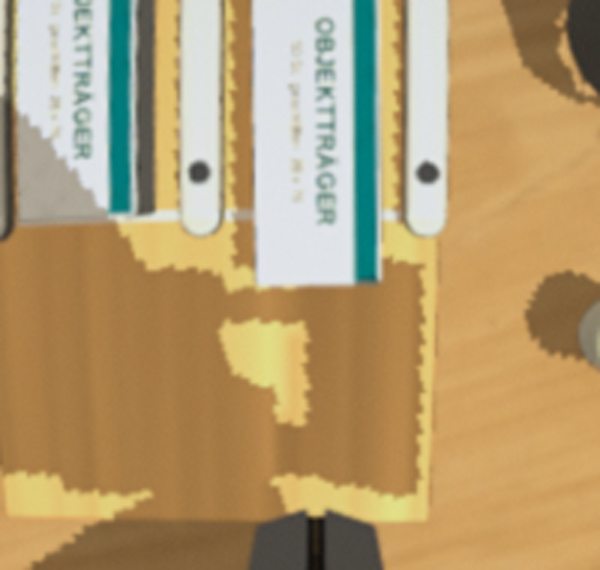

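View pics/c5s.png

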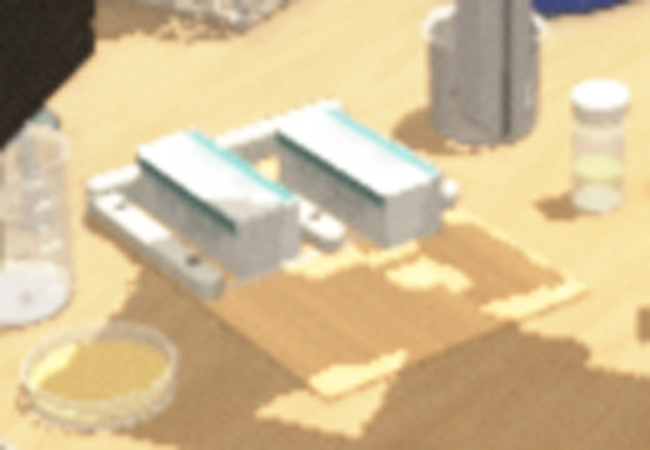

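```bash
python3 - <<'E'
from h import *
im,d,ci=load('wrist5')
q=lambda n,p,z: print(n,wz(ci,*p,z).round(4), 'bay',((wz(ci,*p,z)[:2]-[.5679,.2294])@np.c_[b,l]*1000).round(1))
f=lambda x,y:((x+.5)/3-.5+150,(y+.5)/3-.5+50)
q('nl',f(257,286),.033);q('nr',f(380,283),.033);q('noseM',f(201,236),.014);q('noseR',f(428,236),.014)
im,d,ci=load('scene5')
for p in ((386,198),(443,174)): w=cp(ci,*p,.033,s=5,o=(170,170));print('scene near top edge',((w[:2]-[.5679,.2294])@np.c_[b,l]*1000).round(1))
P=cloud(d,ci); m=(P[...,2]>.029)&(P[...,2]<.038); B=((P[...,:2]-[.5679,.2294])@np.c_[b,l])*1000; m&=(abs(B[...,1])<24)&(B[...,0]>-40)&(B[...,0]<90)
print(m.sum(),np.median(P[m][:,2]),np.percentile(B[m],[2,98],axis=0))
E
```

```text
nl [0.5559 0.2482 0.033 ] bay [-17.2  14.2]
nr [0.5473 0.2182 0.033 ] bay [-16.2 -17. ]
noseM [0.5723 0.2603 0.014 ] bay [-5.2 30.8]
noseR [0.5537 0.201  0.014 ] bay [ -4.9 -31.4]
scene near top edge [-19.6  17.4]
scene near top edge [-17.2 -14.7]
328 0.034755172728702766 [[-18.43698851 -12.67508312]
 [ 63.98905476  18.68378457]]
```

The near end is at about -17.5 mm (two views), so it needs roughly 18 mm more travel. I lower to about 14 mm above the plate, which clears the rails, and push.

Emit:
{"op": "move_arm", "data": {"series": [[0, 0, -31, 0, 0, 0, 0], [0, 0, -31, 0, 0, 0, 0], [0, 0, 0, 0, 0, 0, 0], [9.5, -3, 0, 0, 0, 0, 0], [9.5, -3, 0, 0, 0, 0, 0], [9.5, -3, 0, 0, 0, 0, 0], [7.6, -2.4, 0, 0, 0, 0, 0], [4.8, -1.5, 0, 0, 0, 0, 0], [4.8, -1.5, 0, 0, 0, 0, 0], [4.8, -1.5, 0, 0, 0, 0, 0], [2.9, -0.9, 0, 0, 0, 0, 0], [0, 0, 0, 0, 0, 0, 0]]}}

```text
time_s: 7.02
tool_pos: [0.5549, 0.2328, 0.2166]
ee_rot: [[0.954, -0.301, 0.001], [-0.301, -0.954, -0.0], [0.001, -0.0, -1.0]]
ft_force: [0.6, 0.5, -0.5]
width: 0.0007
```

```bash
python3 - <<'E'
from h import *
for n in('scene','wrist'): im,d,ci=snap(n,n+'6')
s=bot.get_state();print(s['tool_pos'],(s['tool_pos'][:2]-[.5679,.2294])@np.c_[b,l],s['ft_force'])
a=cv2.imread('pics/scene6.png')[150:250,160:300];b_=cv2.imread('pics/wrist6.png')[50:150,170:310]
cv2.imwrite('pics/c6.png',cv2.resize(np.vstack([a,b_]),None,fx=3,fy=3,interpolation=cv2.INTER_CUBIC))
E
```

```text
[0.55476117 0.23287416 0.2166632 ] [-0.01357237 -0.00069955] [-0.0594585   0.54367288  0.37856235]
```

View pics/c6.png

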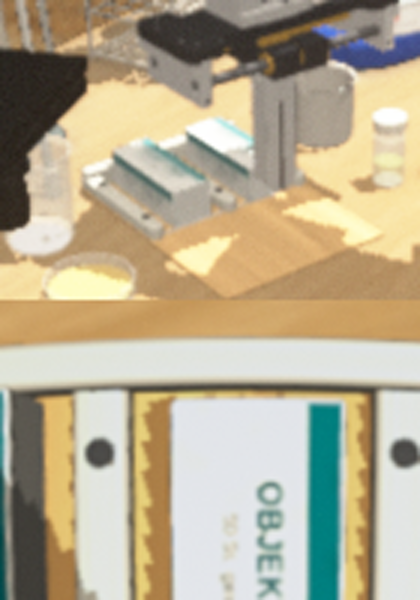

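The carton is sliding straight, with a few millimetres of gap left at the stop. I go on in small steps and watch the force.

Emit:
{"op": "move_arm", "data": {"series": [[1.9, -0.6, 0, 0, 0, 0, 0], [1.9, -0.6, 0, 0, 0, 0, 0], [0, 0, 0, 0, 0, 0, 0]]}}

```text
time_s: 7.5
tool_pos: [0.5585, 0.2317, 0.2167]
ee_rot: [[0.954, -0.3, 0.0], [-0.3, -0.954, -0.0], [0.0, -0.0, -1.0]]
ft_force: [-1.2, 0.3, 0.7]
width: 0.0005
```

Emit:
{"op": "move_arm", "data": {"series": [[0.95, -0.3, 0, 0, 0, 0, 0], [0, 0, 0, 0, 0, 0, 0]]}}

```text
time_s: 7.75
tool_pos: [0.5591, 0.2316, 0.2166]
ee_rot: [[0.954, -0.3, -0.001], [-0.3, -0.954, 0.0], [-0.001, 0.0, -1.0]]
ft_force: [-3.4, 0.7, 2.2]
width: 0.0004
```

Emit:
{"op": "move_arm", "data": {"series": [[0.95, -0.3, 0, 0, 0, 0, 0], [0, 0, 0, 0, 0, 0, 0]]}}

```text
time_s: 8.0
tool_pos: [0.5595, 0.2315, 0.2167]
ee_rot: [[0.954, -0.3, -0.003], [-0.3, -0.954, 0.0], [-0.003, 0.0, -1.0]]
ft_force: [-6.4, 1.2, 4.2]
width: 0.001
```

```bash
python3 - <<'E'
from h import *
for n in('scene','wrist'): im,d,ci=snap(n,n+'7')
s=bot.get_state();print(s['tool_pos'],(s['tool_pos'][:2]-[.5679,.2294])@np.c_[b,l],s['ft_force'])
a=cv2.imread('pics/scene7.png')[150:250,160:300];b_=cv2.imread('pics/wrist7.png')[50:150,170:310]
cv2.imwrite('pics/c7.png',cv2.resize(np.vstack([a,b_]),None,fx=3,fy=3,interpolation=cv2.INTER_CUBIC))
E
```

```text
[0.55944032 0.23149067 0.21664514] [-0.00869422 -0.00058968] [-4.87714193  1.50788354  4.11596395]
```

View pics/c7.png

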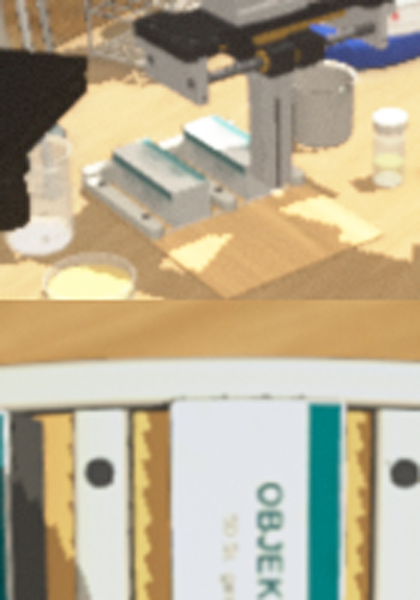

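The top edge of the carton now meets the end stop and the force rises steeply against it. I add one more light press, then back off and rise clear.

Emit:
{"op": "move_arm", "data": {"series": [[0.95, -0.3, 0, 0, 0, 0, 0], [0, 0, 0, 0, 0, 0, 0]]}}

```text
time_s: 8.35
tool_pos: [0.5598, 0.2314, 0.2166]
ee_rot: [[0.954, -0.3, -0.005], [-0.3, -0.954, 0.001], [-0.005, 0.001, -1.0]]
ft_force: [-7.3, 2.2, 6.2]
width: 0.0005
```

Emit:
{"op": "move_arm", "data": {"series": [[-2, 0.6, 0, 0, 0, 0, 0], [-4, 1.2, 0, 0, 0, 0, 0], [-19, 6, 0, 0, 0, 0, 0], [-19, 6, 0, 0, 0, 0, 0], [0, 0, 40, 0, 0, 0, 0], [0, 0, 50, 0, 0, 0, 0], [0, 0, 40, 0, 0, 0, 0], [0, 0, 0, 0, 0, 0, 0]]}}

```text
time_s: 9.35
tool_pos: [0.5191, 0.2449, 0.3513]
ee_rot: [[0.954, -0.301, 0.011], [-0.301, -0.954, 0.003], [0.009, -0.006, -1.0]]
ft_force: [-0.6, -0.3, -0.6]
width: 0.0002
```

```bash
python3 - <<'E'
from h import *
for n in('scene','wrist'): im,d,ci=snap(n,n+'8')
s=bot.get_state();print(s['time_s'],s['tool_pos'],s['ft_force'])
cv2.imwrite('pics/c8.png',cv2.resize(cv2.imread('pics/wrist8.png')[0:200,60:400],None,fx=2.3,fy=2.3,interpolation=cv2.INTER_CUBIC))
cv2.imwrite('pics/c8s.png',cv2.resize(cv2.imread('pics/scene8.png')[150:250,160:340],None,fx=4,fy=4,interpolation=cv2.INTER_CUBIC))
im,d,ci=load('scene8');P=cloud(d,ci); m=(P[...,2]>.029)&(P[...,2]<.038); B=((P[...,:2]-[.5679,.2294])@np.c_[b,l])*1000
for lo,hi in((-24,24),(38,86)):
    k=m&(B[...,1]>lo)&(B[...,1]<hi)&(B[...,0]>-40)&(B[...,0]<90);print(k.sum(),np.median(P[k][:,2]),np.percentile(B[k],[2,98],axis=0).round(1).tolist())
E
```

```text
9.45 [0.51723289 0.24442615 0.34644142] [ 0.26114555 -0.34749198 -0.92325796]
313 0.03481927165413092 [[0.7, -13.2], [83.4, 18.3]]
341 0.034629865780891625 [[-0.3, 49.0], [81.3, 80.5]]
```

View pics/c8.png

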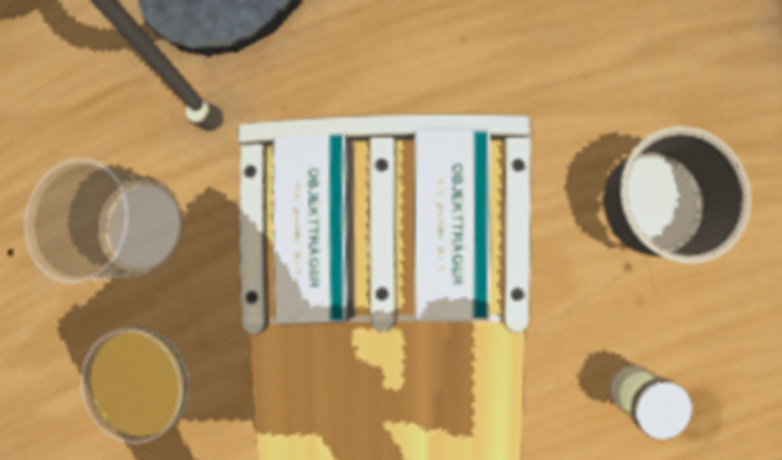

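View pics/c8s.png

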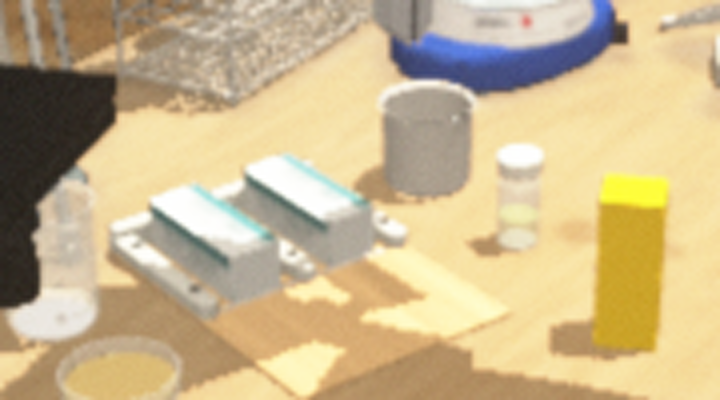

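The carton lies flat (top at z ≈ 0.034, the same as the stored one). It spans about 0.7 to 83.4 mm in the bay and meets the stop. The bystanders have not moved and the robot is clear, so I hand the job in.

```bash
python3 -c "
from plant import bot
print(bot.job_done())"
```

```text
the job is handed in; nothing more can be done
None
```

The carton lies flat between the rails of the empty bay, fully home against the end stop, and I have handed the job in.

- **Tipping:** I pushed it over with shut fingertips about 75 mm above the plate, and it fell away from the robot into the bay without being grasped or lifted.
- **Pushing home:** I then pushed its near end about 18 mm along the bay at a low height. At the stop the force rose to about 8 N along the bay and the fingers stopped advancing, with about 6 N upward on the tool as well.
- **Last checks:** Its top stands at z ≈ 34 mm, the same as the stored carton's. It spans about 0.7 to 83.4 mm from the mouth, within the 2 mm calibration of the expected 1 to 85 mm. The wrist view shows no gap at the stop.
- **Bystanders:** The stored carton, vial, cup, dish, beaker and yellow look-alike looked undisturbed in the last pictures. I did not re-measure their positions.
- **Time and disagreement:** The robot's clock read about 9.5 s at hand-in. No check failed; the camera views differed by at most about 3 mm.

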